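# Open the supply valve past its first notch and start the leak test

### The arm

A 6-joint arm with a two-finger parallel gripper is mounted at the origin on a cart in front of the work surface, level with it; the furniture and walls round the work are solid. World frame = base frame: x ahead of the robot, y to its left, z up, the work surface at z = 0. Lengths are in m, angles in rad, forces in N, time in s.
With the tool pointing down it reaches from about 0.25 to 0.85 m from the base axis. Payload 12.5 kg.
Tool frame: the origin (TCP) lies midway between the tips of the shut fingers; the grasp point (between the pads) lies 19 mm behind it; z points along the fingers, y is the direction in which the jaws open and shut (so a half turn about z gives the same grasp; the last joint's range is limited). The gripper opens to 93 mm and grips with 3 to 60 N. Pads are 15 mm wide; open, the fingers measure 128 mm over their backs; the gripper's body (75 mm by 188 mm) begins 65 mm behind the grasp point.
Start: joints at [1.048, 0.351, 1.652, -0, 1.139, -0.085], TCP at [0.233, 0.498, 0.219] pointing down, gripper open.
Joint ranges: [-2.75, 2.75], [-0.79, 2.1], [0.01, 2.65], [-1.57, 4.71], [0.07, 3.14], [-2.87, 2.87]. Speed limits (rad/s): [2.22, 2.22, 2.79, 3.14, 3.14, 3.14].

### API

Orientations are given as a rotation vector (axis times angle).
In Python, from cell import manip gives the robot as it stands. The module is installed in compiled form; this text tells all that it offers.
- The arm moves only by the tool servo_tool, never from a script. Its argument "moves" is a list that holds one entry, the list of rows, each a list of 6 numbers: the shift along the world's x, y, z in mm, then the turn, a rotation vector about the world's x, y, z in rad. In form: [[[tx, ty, tz, wx, wy, wz], ...]]. A call has 1 to 20 rows; each row shifts and turns the commanded pose from where the row before left it; what a row does not reach is not made up. A row lasts 1/8 s, in which the tool goes at most 62.5 mm and 10.7 degrees, less where a joint would pass 70% of its speed; a pose out of reach is approached as far as the arm can. A call is refused whole if a number of a shift passes 62.5 or a number of a turn 0.188, either way. A call with a gripper value outside its range is refused whole. "jaw" is the gripper command: -1 is fully open, 1 is shut, values between are in proportion, set as the call begins (left out, the last holds). The fingers move at their own pace and stop on an object; "newtons" is the grip in N (left out, the last holds). Time passes only in rows, so rows that do not move let the fingers close. It gives the time, the measured TCP pose, the force and the opening at its end, in the units of the state.
- manip.get_obs(): the state, without advancing time (a new reading comes with each control period).
- manip.camera(name): name is "scene" or "top" or "wrist"; returns a dict with "pixels" (384x512x3 uint8, red, green, blue), "camera_matrix" (3x3 intrinsics, pixels), "cam_to_world" (4x4, takes a point from camera to world coordinates). Camera axes: x right, y down, z forward; pixel columns grow to the right and rows downward; lengths in m; the calibration is good to about 2 mm. The wrist camera is an equidistant fisheye: a pixel r from the principal point sees the ray r / f radians off the axis. A picture is of the moment at which its call begins. There is no depth.
- manip.job_done(): hands the job in, once; it reports no verdict.
The state is a dict: "t": time; "joint_positions": joint angles; "qvel": joint speeds; "effort": joint torques, N m; "ee_pos": TCP position; "tool_rot": TCP orientation; "ft_force": force on the tool from outside, world axes, zero at the start; "torque": the same for the moment, N m; "grip_width": finger opening in m.
Only numpy, scipy, OpenCV 4.12 (cv2) and the standard library are available. Lean on these libraries where they do the work, as an engineer would, in place of code of your own. Each camera call takes 0.05 s, during which the arm holds its last target.

### The job

Get the test bench running: with the fingertips, gently push the long supply lever (the one with the tall upright knob) past its first notch and on until it rests against its second stop, then press the round start button fully down and let it come up again. Only push and press - do not grip, pinch or lift anything - and leave the short bleed lever and the loose things standing about where they are.

Things in the scene. Friction and masses are not known exactly. Their poses are not given: they have to be found in the camera images.
- supply: Supply valve: aluminium plate 130 (x) x 150 (y) x 10 mm, bolted down, with a low valve block, two steel stop posts, small raised dots and the LONG lever with a tall upright knob. Fixed; its place (left or right of the start box) and yaw change. Origin: centre of the plate's underside; +x points away from the robot at yaw 0, z up.
- supply_pivot (a point): The supply lever's vertical pivot axis, 52 mm above the table, at mid-height of the lever's arm; the nut on the hub ends at 66 mm. The two stop posts (10 mm thick, top 57 mm above the table) stand 50 mm from this axis, just outside the lever's end positions.
- supply_knob (a point): Centre of the upright black knob of the supply lever: 27 mm thick, spanning 68 to 116 mm above the table (this point is at 92 mm), 95 mm from the pivot axis. It stands on the lever's flat steel arm, whose top is 57 mm above the table. The knob moves with the lever in a horizontal arc.
- supply_lever (a joint): Lever angle (rad), growing anticlockwise seen from above. 0: shut, slanting to the plate's +y side. 0.55: first notch, straight along the plate's -x (one raised dot). 1.10: second stop, slanting to the plate's -y side (two dots), a hard end. Sprung detents at all three: between two it snaps to the nearer. Starts near 0. A push of 4 to 8 N at the knob carries it over.
- bleed_grip (a point): Middle of the low flat bar grip (44x14x16 mm, top 73 mm above the table) of the bleed valve's SHORT lever. The bleed valve stands on a plate of the same size as the supply valve's, on the other side of the start box; its lever (reaching 70 mm from its pivot) is stiff, stands at any angle and is to be left alone.
- start_box: Small grey box 75x75x45 mm with an aluminium top plate, fixed to the table between the two valves; it carries the round start button in the middle of its top. Origin: centre of its underside.
- start_key_top (a point): Centre of the top face of the round black start button (32 mm across). It moves straight down.
- start_key (a joint): Travel of the start button (m): 0 up, 0.006 fully down; a spring returns it. Fully down takes 5 N.
- bottle_1: Bystander, loose: small amber dropper bottle with a black cap, 33x34x102 mm, standing. Origin: centre of its underside.
- grease_tin: Bystander, loose: round white tin, 57 mm wide, 30 mm high. Origin: centre of its underside.
- filter_can: Bystander, loose: round dark grey filter canister, 87 mm wide, 60 mm high. Origin: centre of its underside.
- coupling_4: Bystander, loose: small brass-coloured hose coupling, 33x30x54 mm, standing. Origin: centre of its underside.
- torch: Bystander, loose: dark pocket torch, 34x112x34 mm, lying. Origin: centre of its underside.
- gauge: Bystander, loose: round pressure gauge with a brass stem, 88x60x26 mm, lying. Origin: centre of its underside.
- demand_valve: Bystander, loose: black demand valve with a round cover, 73x122x42 mm, lying. Origin: centre of its underside.

How it is judged:
On the way, in this order (a step that is already met when the one before it is completed fails the run):
1. the supply lever rests at its second stop (value of joint supply_lever above 1.05 rad), for 0.2 s.
2. the start button is pressed down with the lever at the second stop (value of joint start_key above 0.0045 m and value of joint supply_lever above 1.04 rad), for 0.05 s.
At the end, for the whole second after the job is handed in: The supply lever stands at its second stop (joint above 1.04 of 1.10 rad, at rest), the start button has been pressed at least 4.5 mm after that and is up again (within 1.5 mm), the bleed lever is within 6 mm and every loose thing within 20 mm of where it began (value of joint supply_lever above 1.04 rad and velocity of joint supply_lever below 0.05 rad/s and value of joint start_key below 0.0015 m and distance of bleed_grip from where it was at the start of the episode below 0.006 m and distance of each of bottle_1, grease_tin, filter_can, coupling_4, torch, gauge, demand_valve from where it was at the start of the episode below 0.02 m); the robot touches nothing.
It fails at once if the start button was pressed before the supply lever stood at the second stop (value of joint start_key above 0.003 m and value of joint supply_lever below 1.03 rad).
It fails at once if the bleed lever was moved (distance of bleed_grip from where it was at the start of the episode above 0.006 m).
It fails at once if the supply lever was squeezed or forced (contact force between the fingers and supply_lever above 45 N).
It fails at once if a bystander was lifted or pushed away (distance of any of bottle_1, grease_tin, filter_can, coupling_4, torch, gauge, demand_valve from where it was at the start of the episode above 0.02 m).
It also fails if it takes over 48 s, if anything falls off the work surface, if the arm or the gripper's body presses on something with over 40 N, if the wrist force passes 120 N, or if a joint passes its speed limit or range.

## Working session

There is one attempt and no reset: what is moved stays moved. The work goes in short steps, Python scripts to look and compute and a tool call to move; the robot and the scene stay as the last step left them, time stands still between calls to the robot, and variables do not carry over. Pictures are saved under pics/ and viewed, and the job is handed in when it is done.

Besides the shell and the picture viewer there is one more tool, called after "Call:" by a JSON object that holds its "method" and its "body", one argument or row to a line. servo_tool: Moves the arm, as the interface text tells. Its arguments: {"type":"object","properties":{"moves":{"type":"array","items":{"type":"array","items":{"type":"array","items":{"type":"number"}}}},"jaw":{"type":"number"},"newtons":{"type":"number"}},"required":["moves"]}

```bash
mkdir -p pics; python3 - <<'E'
from cell import manip
import cv2,numpy as np,pickle
o=manip.get_obs();print({k:np.round(v,3) for k,v in o.items()})
d={}
for n in["scene","top","wrist"]:
    c=manip.camera(n);d[n]=c;cv2.imwrite(f"pics/a_{n}.png",c["pixels"][:,:,::-1])
    print(n,np.round(c["camera_matrix"],1).tolist(),np.round(c["cam_to_world"],3).tolist())
pickle.dump(d,open("a.pkl","wb"))
E
```

```text
{'t': np.float64(0.0), 'joint_positions': array([ 1.048,  0.351,  1.652,  0.   ,  1.139, -0.085]), 'qvel': array([-0.002, -0.   , -0.001, -0.001, -0.001, -0.001]), 'effort': array([ 1.0000e-03, -4.9733e+01, -2.8525e+01,  7.0000e-02,  2.6000e-02,
       -0.0000e+00]), 'ee_pos': array([0.233, 0.498, 0.218]), 'tool_rot': array([-6.820e-01, -3.066e+00,  2.000e-03]), 'ft_force': array([ 0.006,  0.712, -1.126]), 'torque': array([ 0.006, -0.081, -0.003]), 'grip_width': np.float64(0.093)}
scene [[459.7, 0.0, 256.1], [0.0, 459.7, 200.2], [0.0, 0.0, 1.0]] [[0.809, -0.349, 0.474, -0.117], [-0.588, -0.498, 0.637, -0.71], [0.013, -0.794, -0.608, 0.834], [0.0, 0.0, 0.0, 1.0]]
top [[432.6, 0.0, 251.6], [0.0, 432.6, 199.1], [0.0, 0.0, 1.0]] [[-0.02, -0.991, 0.131, 0.308], [-1.0, 0.018, -0.017, 0.093], [0.014, -0.131, -0.991, 1.373], [0.0, 0.0, 0.0, 1.0]]
wrist [[297.3, 0.0, 257.1], [0.0, 297.3, 192.2], [0.0, 0.0, 1.0]] [[0.424, 0.868, 0.257, 0.162], [0.906, -0.407, -0.121, 0.532], [-0.001, 0.284, -0.959, 0.385], [0.0, 0.0, 0.0, 1.0]]
```

View pics/a_scene.png

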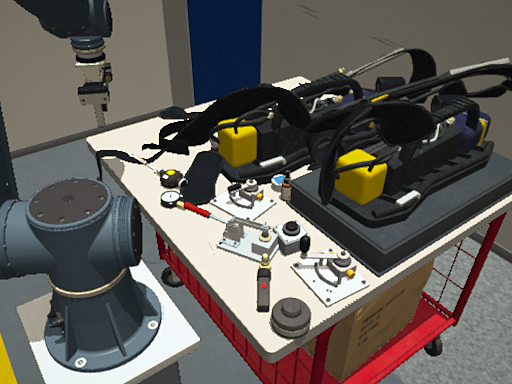

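View pics/a_top.png

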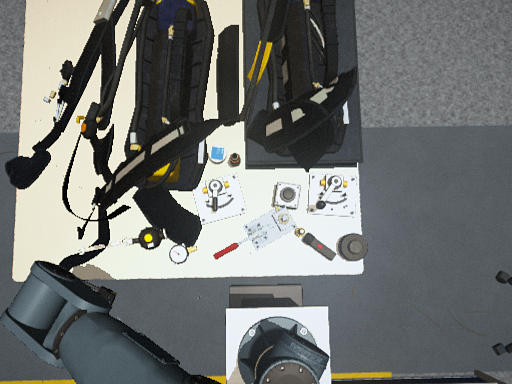

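View pics/a_wrist.png

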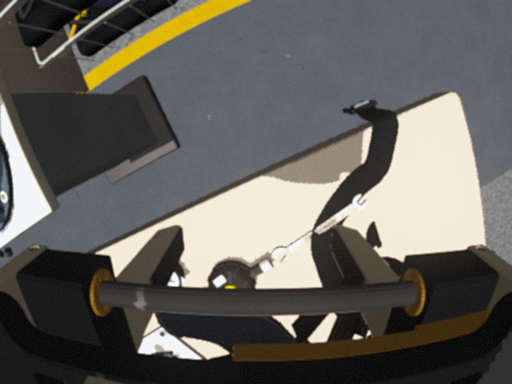

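The scene view shows the start box at about (290,232), the valve with the tall black knob at about (305,243)–(330,270), and a second valve at about (245,200). I'll zoom in.

```bash
python3 - <<'E'
import cv2,pickle
d=pickle.load(open("a.pkl","rb"))
t=d["top"]["pixels"][140:270,180:380,::-1];cv2.imwrite("pics/b_top.png",cv2.resize(t,None,fx=4,fy=4,interpolation=cv2.INTER_CUBIC))
t=d["scene"]["pixels"][170:340,200:380,::-1];cv2.imwrite("pics/b_scene.png",cv2.resize(t,None,fx=3.5,fy=3.5,interpolation=cv2.INTER_CUBIC))
E
```

```text
(no output)
```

View pics/b_top.png

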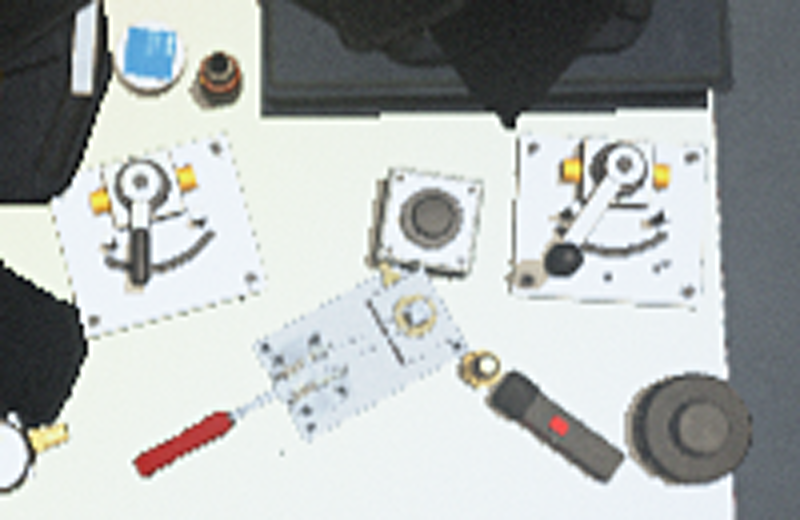

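View pics/b_scene.png

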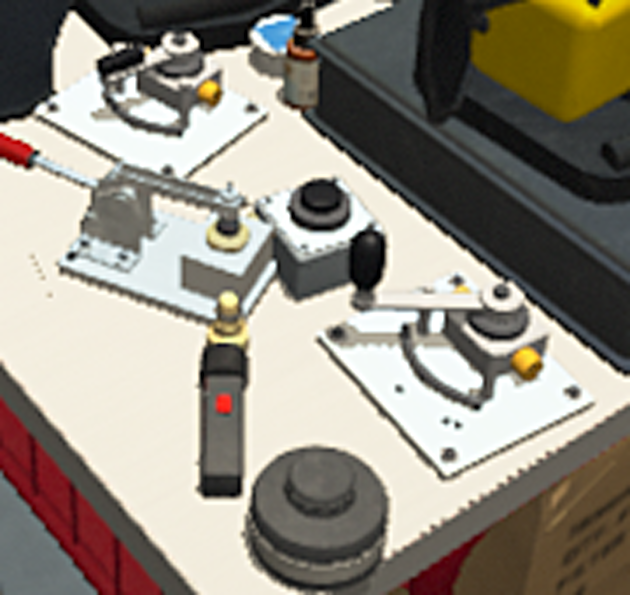

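```bash
cat > h.py <<'E'
import numpy as np
def ray(c,p):
    K=c["camera_matrix"];T=c["cam_to_world"]
    d=T[:3,:3]@np.array([(p[0]-K[0,2])/K[0,0],(p[1]-K[1,2])/K[1,1],1]);return T[:3,3],d
def plane(c,p,z):
    o,d=ray(c,p);return o+d*(z-o[2])/d[2]
def tri(rs):
    A=0;b=0
    for o,d in rs:
        d=d/np.linalg.norm(d);P=np.eye(3)-np.outer(d,d);A=A+P;b=b+P@o
    return np.linalg.solve(A,b)
def T(u,v):return ((u+.5)/4-.5+180,(v+.5)/4-.5+140)
def S(u,v):return ((u+.5)/3.5-.5+200,(v+.5)/3.5-.5+170)
E
python3 - <<'E'
import pickle,numpy as np
from h import *
d=pickle.load(open("a.pkl","rb"));t=d["top"];s=d["scene"]
np.set_printoptions(precision=3,suppress=True)
print("pivot",plane(t,T(625,163),.066),plane(s,S(503,288),.066),tri([ray(t,T(625,163)),ray(s,S(503,288))]))
print("knob top plane",plane(t,T(564,260),.100), "scene z92",plane(s,S(368,260),.092))
print("key",plane(t,T(431,217),.055),plane(s,S(320,192),.055),tri([ray(t,T(431,217)),ray(s,S(320,192))]))
print("plate corners",[plane(t,T(*p),.01)[:2] for p in[(516,131),(510,293),(700,305),(708,143)]])
print("box top",[plane(t,T(*p),.045)[:2] for p in[(392,168),(381,262),(470,275),(483,180)]])
print("coupling",plane(t,T(485,365),.054),"clamp bit",plane(t,T(415,315),.06),"clamp lever",plane(t,T(385,275),.06))
print("torch near",plane(t,T(520,385),.02),"can",plane(t,T(695,428),.06),"bag/black block front",plane(t,T(600,112),.05))
E
```

```text
pivot [ 0.534 -0.189  0.066] [ 0.533 -0.19   0.066] [ 0.534 -0.189  0.065]
knob top plane [ 0.456 -0.133  0.1  ] scene z92 [ 0.455 -0.135  0.092]
key [ 0.496 -0.04   0.055] [ 0.503 -0.03   0.055] [ 0.495 -0.039  0.066]
plate corners [array([ 0.571, -0.115]), array([ 0.441, -0.105]), array([ 0.428, -0.256]), array([ 0.559, -0.269])]
box top [array([ 0.537, -0.011]), array([ 0.463, -0.001]), array([ 0.452, -0.07 ]), array([ 0.526, -0.082])]
coupling [ 0.382 -0.078  0.054] clamp bit [ 0.421 -0.025  0.06 ] clamp lever [ 0.452 -0.003  0.06 ]
torch near [ 0.368 -0.109  0.02 ] can [ 0.331 -0.234  0.06 ] bag/black block front [ 0.578 -0.175  0.05 ]
```

The top view puts the supply valve on the right, with its pivot at (0.534,-0.189) and knob at (0.456,-0.134). The start button is at about (0.496,-0.040). I'll shut the jaw, then travel and turn the tool so the jaw axis lies along x.

Call:
{"method": "servo_tool", "body": {
  "moves": [
    [[10,-48,0,0,0,-0.0944],[10,-48,0,0,0,-0.0944],[10,-48,0,0,0,-0.0944],[10,-48,0,0,0,-0.0944],[10,-48,0,0,0,-0.0944],[10,-48,0,0,0,-0.0944],[10,-48,0,0,0,-0.0944],[10,-48,0,0,0,-0.0944],[10,-48,0,0,0,-0.0944],[10,-48,0,0,0,-0.0944],[10,-48,0,0,0,-0.0944],[10,-48,0,0,0,-0.0944],[0,0,0,0,0,0],[0,0,0,0,0,0]]
  ],
  "jaw": 1,
  "newtons": 10
}}

```text
t: 1.9
ee_pos: [0.3528, -0.0775, 0.2184]
tool_rot: [-2.22, -2.221, 0.0]
ft_force: [0.3, 1.1, -1.0]
grip_width: 0.0005
```

Call:
{"method": "servo_tool", "body": {
  "moves": [
    [[50,-6,0,0,0,0],[52,-7,0,0,0,0],[0,0,-20,0,0,0],[0,0,-20,0,0,0],[0,0,-20,0,0,0],[0,0,0,0,0,0]]
  ]
}}

```text
t: 2.65
ee_pos: [0.4543, -0.0893, 0.1578]
tool_rot: [-2.217, -2.223, 0.002]
ft_force: [0.1, 0.0, 0.7]
grip_width: 0.0002
```

```bash
cat > look.py <<'E'
import sys,cv2,numpy as np
from cell import manip
n=sys.argv[1]
s=manip.camera("scene")["pixels"][170:340,200:380,::-1];t=manip.camera("top")["pixels"][140:270,230:380,::-1];w=manip.camera("wrist")["pixels"][:,:,::-1]
a=cv2.resize(s,(423,400),interpolation=cv2.INTER_CUBIC);b=cv2.resize(t,(375,325),interpolation=cv2.INTER_CUBIC)
im=np.zeros((400,798,3),np.uint8);im[:,:423]=a;im[:325,423:]=b
cv2.imwrite(f"pics/{n}.png",im);cv2.imwrite(f"pics/{n}_w.png",w)
o=manip.get_obs();print(np.round(o["t"],2),np.round(o["ee_pos"],4),np.round(o["ft_force"],2))
E
python3 look.py c1
```

```text
2.8 [ 0.4555 -0.0903  0.1594] [ 0.06  1.02 -0.29]
```

View pics/c1.png

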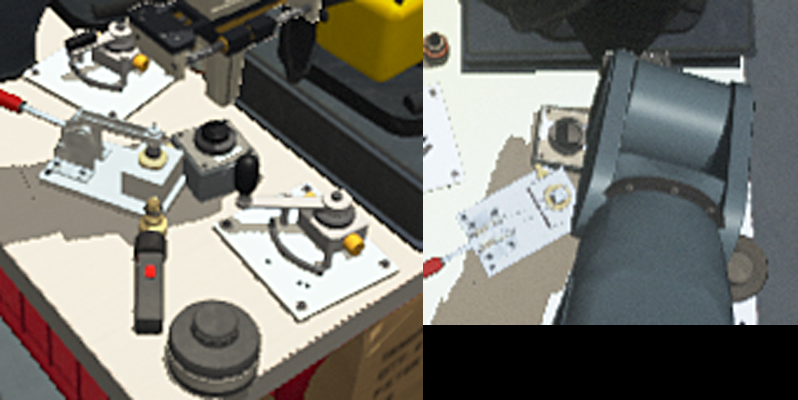

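View pics/c1_w.png

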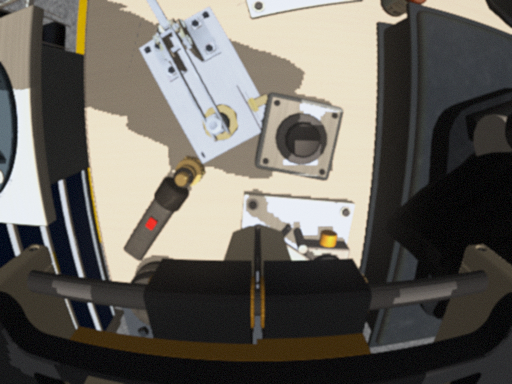

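The fingertips at scene (225,90) are above and left of the knob (247,175), and nothing blocks the way down. I'll descend and then approach the knob.

Call:
{"method": "servo_tool", "body": {
  "moves": [
    [[0,0,-20,0,0,0],[0,0,-20,0,0,0],[0,0,-20,0,0,0],[0,0,-16,0,0,0],[0,0,0,0,0,0],[0,0,0,0,0,0]]
  ]
}}

```text
t: 3.55
ee_pos: [0.4557, -0.0909, 0.0836]
tool_rot: [2.22, 2.221, 0.001]
ft_force: [-0.5, -0.2, 0.1]
grip_width: 0.0005
```

```bash
python3 look.py c2
```

```text
3.7 [ 0.4556 -0.091   0.0834] [-0.11  0.02  0.51]
```

View pics/c2.png

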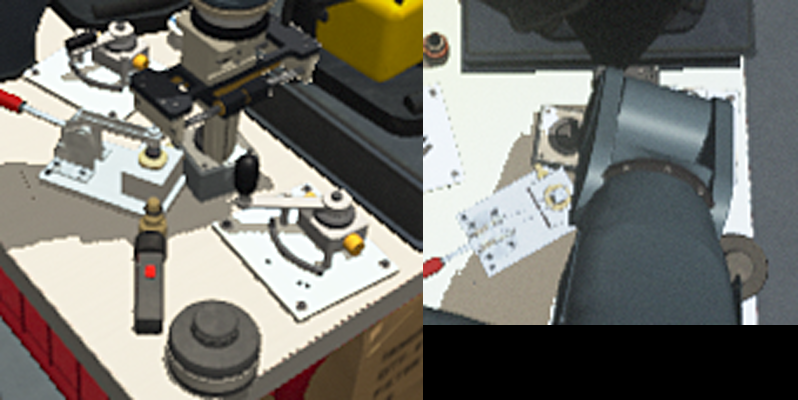

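The fingers stand left of the knob with nothing touched and no force. I'll push in -y at slow speed.

Call:
{"method": "servo_tool", "body": {
  "moves": [
    [[-1,-5,0,0,0,0],[-1,-5,0,0,0,0],[-1,-5,0,0,0,0],[-1,-5,0,0,0,0],[-1,-5,0,0,0,0],[-1,-5,0,0,0,0]]
  ]
}}

```text
t: 4.45
ee_pos: [0.4466, -0.1194, 0.0819]
tool_rot: [-2.217, -2.216, 0.002]
ft_force: [-8.3, 14.5, 3.8]
grip_width: 0.0002
```

Call:
{"method": "servo_tool", "body": {
  "moves": [
    [[-1,-4,0,0,0,0],[-1,-4,0,0,0,0],[-1,-4,0,0,0,0]]
  ]
}}

```text
t: 4.82
ee_pos: [0.444, -0.1317, 0.0817]
tool_rot: [-2.218, -2.218, 0.002]
ft_force: [-1.6, 4.1, -0.4]
grip_width: 0.0005
```

Call:
{"method": "servo_tool", "body": {
  "moves": [
    [[-1,-4,0,0,0,0],[-1,-4,0,0,0,0],[-1,-4,0,0,0,0]]
  ]
}}

```text
t: 5.2
ee_pos: [0.4434, -0.1454, 0.0828]
tool_rot: [2.221, 2.221, 0.0]
ft_force: [-0.7, 0.2, 0.2]
grip_width: 0.0003
```

```bash
python3 look.py c3
```

```text
5.35 [ 0.4433 -0.1452  0.0827] [0.25 0.04 0.81]
```

View pics/c3.png

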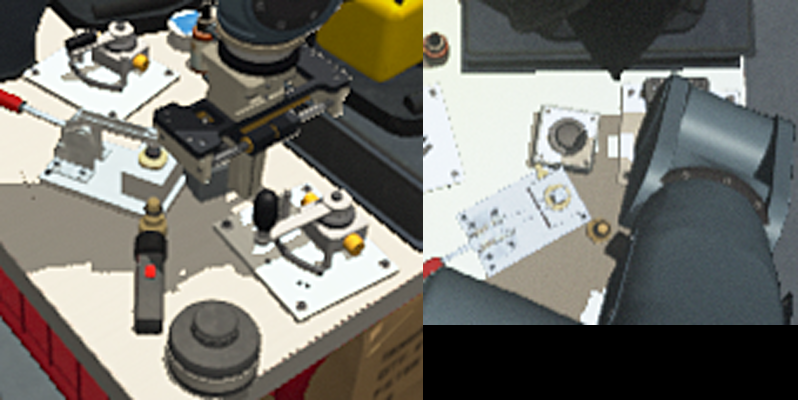

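The knob at scene (265,208) has snapped to the first notch and the force is back to zero. I'll push on.

Call:
{"method": "servo_tool", "body": {
  "moves": [
    [[0,-4,0,0,0,0],[0,-4,0,0,0,0],[0,-4,0,0,0,0],[0,-4,0,0,0,0],[0,-4,0,0,0,0]]
  ]
}}

```text
t: 5.98
ee_pos: [0.4426, -0.1646, 0.0825]
tool_rot: [-2.22, -2.22, 0.0]
ft_force: [-2.3, 5.8, 2.5]
grip_width: 0.0003
```

Call:
{"method": "servo_tool", "body": {
  "moves": [
    [[0,-4,0,0,0,0],[0,-4,0,0,0,0],[1,-4,0,0,0,0],[1,-4,0,0,0,0]]
  ]
}}

```text
t: 6.48
ee_pos: [0.4438, -0.1801, 0.082]
tool_rot: [-2.219, -2.219, 0.001]
ft_force: [-3.8, 6.3, 0.2]
grip_width: 0.0004
```

```bash
python3 look.py c4
```

```text
6.62 [ 0.4445 -0.1806  0.0823] [-1.82  3.02 -0.96]
```

View pics/c4.png

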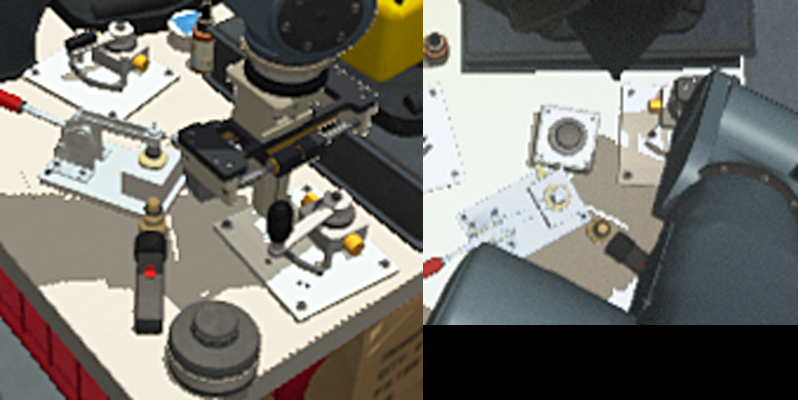

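Call:
{"method": "servo_tool", "body": {
  "moves": [
    [[1,-4,0,0,0,0],[1,-4,0,0,0,0],[1,-4,0,0,0,0]]
  ]
}}

```text
t: 7.0
ee_pos: [0.4488, -0.1936, 0.0829]
tool_rot: [2.22, 2.221, 0.0]
ft_force: [-0.4, -0.2, -0.7]
grip_width: 0.0006
```

Call:
{"method": "servo_tool", "body": {
  "moves": [
    [[1,-4,0,0,0,0],[1,-4,0,0,0,0],[1,-3,0,0,0,0]]
  ]
}}

```text
t: 7.38
ee_pos: [0.4512, -0.2042, 0.0826]
tool_rot: [2.221, 2.221, 0.0]
ft_force: [-0.3, -0.5, -0.1]
grip_width: -0.0
```

```bash
python3 look.py c5
```

```text
7.52 [ 0.4512 -0.204   0.0826] [-0.18 -0.09  0.4 ]
```

View pics/c5.png

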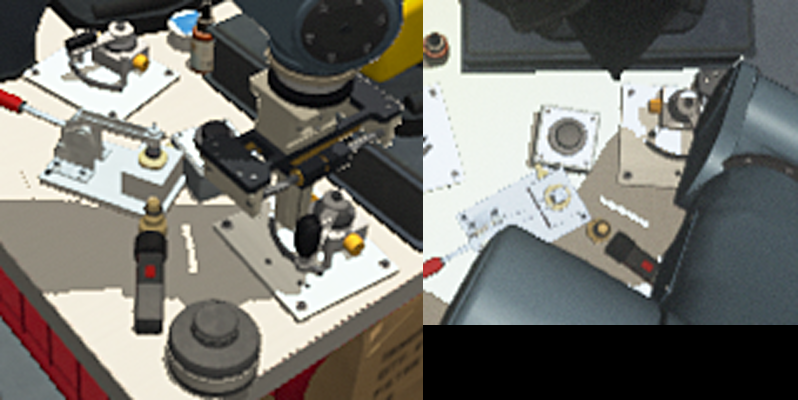

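The lever snapped over, with the knob now at scene (308,238). I'll ease up to contact so it seats against the stop.

Call:
{"method": "servo_tool", "body": {
  "moves": [
    [[0,-2,0,0,0,0],[0,-2,0,0,0,0],[0,0,0,0,0,0]]
  ]
}}

```text
t: 7.9
ee_pos: [0.4511, -0.208, 0.0827]
tool_rot: [2.221, 2.221, 0.0]
ft_force: [-0.1, -0.5, -0.3]
grip_width: 0.0006
```

Call:
{"method": "servo_tool", "body": {
  "moves": [
    [[0,-1,0,0,0,0],[0,-1,0,0,0,0],[0,0,0,0,0,0]]
  ]
}}

```text
t: 8.28
ee_pos: [0.4512, -0.2097, 0.0826]
tool_rot: [-2.221, -2.221, -0.0]
ft_force: [0.3, 2.5, 1.2]
grip_width: 0.0004
```

Call:
{"method": "servo_tool", "body": {
  "moves": [
    [[0,-0.6,0,0,0,0],[0,0,0,0,0,0]]
  ]
}}

```text
t: 8.52
ee_pos: [0.4511, -0.2099, 0.0826]
tool_rot: [-2.221, -2.221, -0.001]
ft_force: [1.4, 6.9, 1.5]
grip_width: 0.0005
```

Call:
{"method": "servo_tool", "body": {
  "moves": [
    [[0,-0.6,0,0,0,0],[0,0,0,0,0,0]]
  ]
}}

```text
t: 8.78
ee_pos: [0.4511, -0.21, 0.0826]
tool_rot: [-2.221, -2.22, -0.002]
ft_force: [3.5, 9.2, 1.2]
grip_width: 0.0005
```

The force rises steeply with no movement, so the lever is on its hard stop. I'll back off, lift and move toward the button, then check.

Call:
{"method": "servo_tool", "body": {
  "moves": [
    [[0,10,0,0,0,0],[0,15,0,0,0,0],[0,0,30,0,0,0],[0,0,40,0,0,0],[0,20,20,0,0,0],[15,40,0,0,0,0],[15,40,0,0,0,0],[15,45,0,0,0,0],[0,0,0,0,0,0],[0,0,0,0,0,0]]
  ]
}}

```text
t: 10.02
ee_pos: [0.4958, -0.0409, 0.1726]
tool_rot: [2.22, 2.223, -0.001]
ft_force: [0.2, -0.3, -0.2]
grip_width: 0.0004
```

```bash
python3 look.py c6; python3 - <<'E'
import cv2
from cell import manip
import pickle
pickle.dump({n:manip.camera(n) for n in("scene","top","wrist")},open("c.pkl","wb"))
E
```

```text
10.18 [ 0.4959 -0.0418  0.1726] [-0.79 -0.44 -0.05]
```

View pics/c6.png

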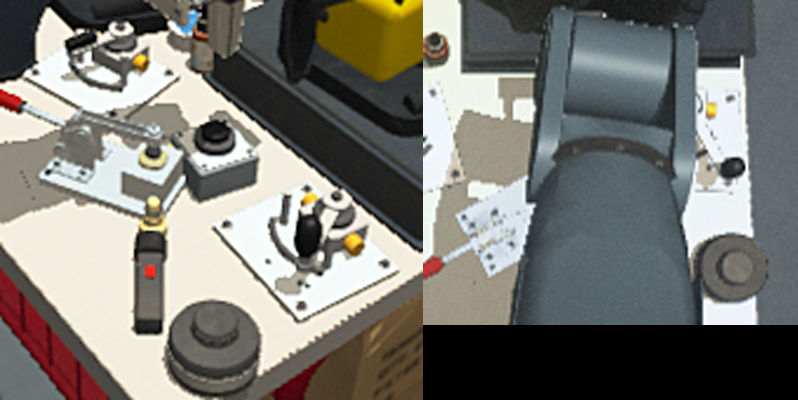

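View pics/c6_w.png

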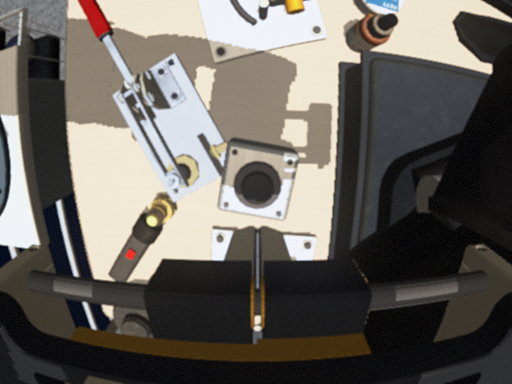

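```bash
python3 - <<'E'
import pickle,numpy as np
from h import *
d=pickle.load(open("c.pkl","rb"));k=plane(d["top"],(230+(732-423)/2.5,140+166/2.5),.100);print(k)
p=np.array([.534,-.189]);v=k[:2]-p;a0=np.array([.456,-.134])-p
print(np.linalg.norm(v),np.arctan2(v[1],v[0])%6.283-np.arctan2(a0[1],a0[0])%6.283)
E
```

```text
[ 0.4488444  -0.23108275  0.1       ]
0.09498649212581911 1.0729601316531818
```

Call:
{"method": "servo_tool", "body": {
  "moves": [
    [[-1,0,-25,0,0,0],[0,0,-25,0,0,0],[0,0,-25,0,0,0],[0,0,-15,0,0,0],[0,0,-6,0,0,0],[0,0,0,0,0,0],[0,0,0,0,0,0]]
  ]
}}

```text
t: 11.2
ee_pos: [0.4956, -0.0412, 0.0773]
tool_rot: [2.221, 2.221, 0.001]
ft_force: [0.3, -0.4, -0.4]
grip_width: 0.0005
```

The measured lever swing is about 1.07 rad, which fits the second stop. Now I'll feel for the button.

Call:
{"method": "servo_tool", "body": {
  "moves": [
    [[0,0,-3,0,0,0],[0,0,-3,0,0,0],[0,0,-3,0,0,0],[0,0,0,0,0,0]]
  ]
}}

```text
t: 11.7
ee_pos: [0.4951, -0.0411, 0.0675]
tool_rot: [-2.221, -2.222, 0.0]
ft_force: [0.5, -0.2, 1.1]
grip_width: 0.0006
```

Call:
{"method": "servo_tool", "body": {
  "moves": [
    [[0,0,-2,0,0,0],[0,0,0,0,0,0]]
  ]
}}

```text
t: 11.95
ee_pos: [0.4952, -0.0411, 0.0656]
tool_rot: [2.221, 2.222, 0.0]
ft_force: [0.0, 0.2, 4.6]
grip_width: 0.0003
```

Call:
{"method": "servo_tool", "body": {
  "moves": [
    [[0,0,-2,0,0,0],[0,0,0,0,0,0]]
  ]
}}

```text
t: 12.2
ee_pos: [0.4952, -0.0411, 0.0636]
tool_rot: [2.221, 2.222, 0.0]
ft_force: [-1.8, 0.3, 3.9]
grip_width: 0.0004
```

Call:
{"method": "servo_tool", "body": {
  "moves": [
    [[0,0,-1.5,0,0,0],[0,0,0,0,0,0]]
  ]
}}

```text
t: 12.45
ee_pos: [0.4952, -0.0411, 0.0627]
tool_rot: [2.221, 2.222, 0.0]
ft_force: [-4.0, 1.4, 12.2]
grip_width: 0.0006
```

Call:
{"method": "servo_tool", "body": {
  "moves": [
    [[0,0,-1.5,0,0,0],[0,0,0,0,0,0]]
  ]
}}

```text
t: 12.7
ee_pos: [0.4953, -0.0411, 0.0623]
tool_rot: [2.221, 2.221, 0.0]
ft_force: [-10.6, 1.8, 31.5]
grip_width: 0.0006
```

Call:
{"method": "servo_tool", "body": {
  "moves": [
    [[0,0,-1,0,0,0],[0,0,0,0,0,0]]
  ]
}}

```text
t: 12.95
ee_pos: [0.4954, -0.0411, 0.0621]
tool_rot: [2.221, 2.221, 0.0]
ft_force: [-14.7, 1.9, 42.9]
grip_width: 0.0007
```

Call:
{"method": "servo_tool", "body": {
  "moves": [
    [[0,0,1.5,0,0,0]]
  ]
}}

```text
t: 13.08
ee_pos: [0.4953, -0.0411, 0.0626]
tool_rot: [2.221, 2.221, 0.0]
ft_force: [-5.2, 0.4, 13.0]
grip_width: 0.0007
```

```bash
python3 - <<'E'
from cell import manip
import cv2,pickle,numpy as np
a=pickle.load(open("c.pkl","rb"))["scene"]["pixels"];b=manip.camera("scene")["pixels"]
f=lambda i:cv2.resize(i[205:265,265:325,::-1],None,fx=6.5,fy=6.5,interpolation=cv2.INTER_CUBIC)
cv2.imwrite("pics/d.png",np.hstack([f(a),f(b)]))
E
```

```text
(no output)
```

View pics/d.png

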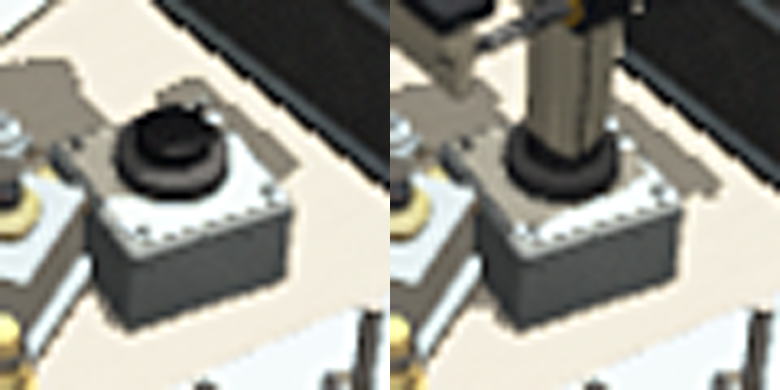

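The button looks flush with its collar under the fingertips. To confirm the travel, I'll raise slowly and find where the spring force vanishes.

Call:
{"method": "servo_tool", "body": {
  "moves": [
    [[0,0,3,0,0,0],[0,0,0,0,0,0],[0,0,0,0,0,0]]
  ]
}}

```text
t: 13.5
ee_pos: [0.4952, -0.0411, 0.064]
tool_rot: [2.221, 2.222, 0.0]
ft_force: [0.1, -0.0, 3.4]
grip_width: 0.0006
```

Call:
{"method": "servo_tool", "body": {
  "moves": [
    [[0,0,2,0,0,0],[0,0,0,0,0,0],[0,0,0,0,0,0]]
  ]
}}

```text
t: 13.88
ee_pos: [0.4952, -0.0411, 0.0661]
tool_rot: [2.221, 2.222, 0.0]
ft_force: [-0.2, 1.1, 3.0]
grip_width: 0.0002
```

Call:
{"method": "servo_tool", "body": {
  "moves": [
    [[0,0,1.5,0,0,0],[0,0,0,0,0,0],[0,0,0,0,0,0]]
  ]
}}

```text
t: 14.25
ee_pos: [0.4952, -0.0411, 0.0676]
tool_rot: [2.221, 2.222, 0.0]
ft_force: [0.6, 0.6, 2.7]
grip_width: 0.0007
```

Call:
{"method": "servo_tool", "body": {
  "moves": [
    [[0,0,1.5,0,0,0],[0,0,0,0,0,0],[0,0,0,0,0,0]]
  ]
}}

```text
t: 14.62
ee_pos: [0.4949, -0.0411, 0.069]
tool_rot: [-2.221, -2.221, 0.0]
ft_force: [-0.8, 0.8, -0.4]
grip_width: 0.0004
```

Call:
{"method": "servo_tool", "body": {
  "moves": [
    [[0,0,3,0,0,0],[0,0,0,0,0,0],[0,0,0,0,0,0]]
  ]
}}

```text
t: 15.0
ee_pos: [0.4952, -0.0411, 0.0722]
tool_rot: [2.221, 2.222, 0.0]
ft_force: [0.1, -0.4, -0.6]
grip_width: 0.0004
```

The spring contact ends between 67.6 and 69.0 mm, and the hard bottom was at about 62.4 mm. That is 5.2–6.6 mm of travel, so the press was full. I'll retreat and check.

Call:
{"method": "servo_tool", "body": {
  "moves": [
    [[0,0,20,0,0,0],[0,0,30,0,0,0],[0,0,40,0,0,0],[0,0,40,0,0,0],[-30,20,10,0,0,0],[-40,40,0,0,0,0],[-40,50,0,0,0,0],[-30,50,0,0,0,0],[0,50,0,0,0,0],[0,50,0,0,0,0],[0,50,0,0,0,0],[0,50,0,0,0,0],[0,0,0,0,0,0],[0,0,0,0,0,0],[0,0,0,0,0,0]]
  ]
}}

```text
t: 16.88
ee_pos: [0.3562, 0.3168, 0.2122]
tool_rot: [2.222, 2.22, -0.0]
ft_force: [0.8, -0.0, -0.4]
grip_width: 0.0003
```

```bash
python3 - <<'E'
from cell import manip
import cv2,pickle,numpy as np
a=pickle.load(open("a.pkl","rb"))["top"]["pixels"];b=manip.camera("top")["pixels"]
f=lambda i:cv2.resize(i[140:270,180:380,::-1],None,fx=3.9,fy=2.2*1.0/2.2*3.9/1,interpolation=cv2.INTER_CUBIC)
cv2.imwrite("pics/e.png",f(b))
d=np.abs(a.astype(int)-b).max(2)>60
d=cv2.morphologyEx(d.astype(np.uint8),cv2.MORPH_OPEN,np.ones((2,2)))
n,_,st,c=cv2.connectedComponentsWithStats(d)
for s,q in zip(st[1:],c[1:]):
    if s[4]>8:print(s,np.round(q))
print(manip.get_obs()["ee_pos"],manip.get_obs()["ft_force"])
E
```

```text
[331 185   5   5  19] [333. 187.]
[336 186   6   6  17] [339. 189.]
[335 193   7   9  37] [338. 197.]
[343 195   4   3  10] [344. 196.]
[308 199  19  14 131] [319. 206.]
[  96  203  101   78 4405] [144. 250.]
[341 203  19  14 152] [349. 209.]
[165 212   3   7  20] [166. 215.]
[149 244   6   5  25] [151. 246.]
[ 26 261  33  22 479] [ 42. 272.]
[  64  265   53   47 1213] [ 91. 286.]
[ 52 279   5   4  17] [ 54. 281.]
[132 286   5   5  14] [134. 288.]
[206 293   5   8  17] [208. 296.]
[214 303  12  17  60] [220. 311.]
[ 79 311   9   7  25] [ 83. 313.]
[ 99 313  51  36 345] [129. 331.]
[ 15 321  38  24 263] [ 36. 333.]
[ 168  320   78   64 1221] [221. 363.]
[261 321  13  11  93] [267. 325.]
[278 324   8   5  22] [282. 326.]
[253 329   6  11  30] [256. 334.]
[301 334  11   9  37] [306. 338.]
[157 346  23  18 159] [166. 356.]
[318 348  12  15  69] [324. 355.]
[ 49 350   5   4  13] [ 51. 351.]
[320 365  17  19 181] [328. 376.]
[264 372   5   6  16] [266. 374.]
[269 375   9   9  31] [273. 380.]
[ 75 378  90   6 413] [122. 381.]
[0.3562542  0.31683755 0.2122451 ] [-0.46691444  0.65735448  0.00952849]
```

View pics/e.png

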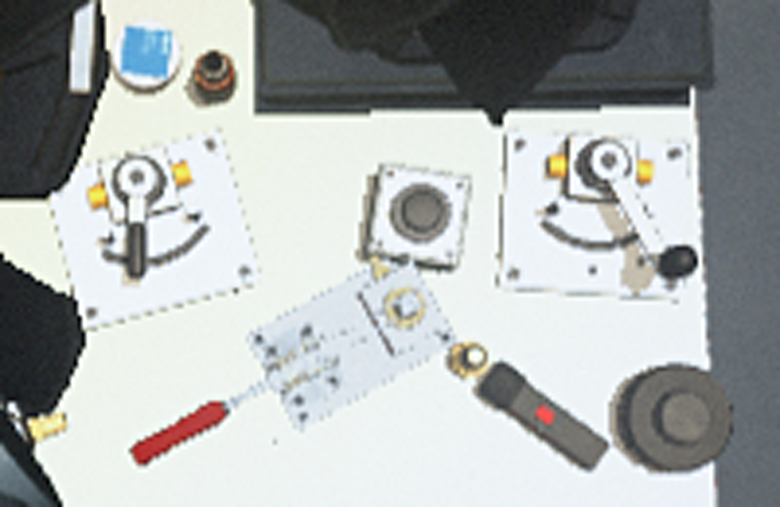

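The lever is at the second stop, with the knob at (677,262). The button is up, and only the lever, its shadow and the arm differ from the first picture. I'll hand in.

```bash
python3 -c "
from cell import manip
manip.job_done()"
```

```text
the job is handed in; nothing more can be done
```

The supply lever is at its second stop and the start button has been pressed fully down and released. I handed the job in at about 17 s of the 48 s allowed; no verdict was reported.

**Lever:** I pushed the knob with the shut fingertips past the first notch and on to the second stop. Readings while moving it stayed under about 17 N. I then eased it against the stop until the force reached about 10 N with no further movement. From the top camera the swing measured about 1.07 rad against the 1.10 nominal. That is rough, good to a few hundredths of a radian.

**Button:** It bottomed at a fingertip height of about 62.4 mm, where I held up to 43 N upward. On the way up the spring contact ended between 67.6 and 69.0 mm, so the travel was 5.2 to 6.6 mm. I could not read the travel directly. The fingers are about as wide as the button, so the hard bottom could be partly its collar.

**Last checks:** In the final top picture the lever is at the second stop and the button is up. On the valve side of the table, only the lever and its shadow had changed. The arm hid part of the left side, so I could not check the gauge and demand valve, but the tool only passed about 0.2 m above them. The force on the tool was near zero, so it was touching nothing.

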